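# Lay the boxlet down and add it to the carton column

## Task

The small white boxlet has been left standing on its end. Lay it flat on the bench, on either of its two broad faces, and let go of it; then pick it up again and stack it squarely on the column of two cartons: centred on the grey carton on top, its long sides in line with the long sides of that carton. The two cartons must stay squarely stacked where they are, and everything else must stay where it is.

Things in the scene. Friction and masses are not known exactly. Their poses are not given: they have to be found in the camera images.
- boxlet_centre (a point): centre of the loose white closed cardboard boxlet, 105 x 55 x 36 mm along its own x, y, z axes (plain solid box, 0.08 to 0.17 kg). It starts standing on one small end on the bench: its x axis is upright, the centre 52.5 mm above the bench. Lying flat, its z axis is upright (up or down, both are right) and its centre is 18 mm above the bench. Graspable across its 55 mm (y) or 36 mm (z) sides.
- column_top (a point): centre of the top face of the loose light grey carton, the upper one of the column: 133 x 69 x 60 mm along its own x, y, z axes; z points up, x runs along its long side. The face is level, 120 mm above the bench.
- grey_carton: the same light grey carton (0.25 kg); origin at the centre of its underside, 60 mm above the bench; axes as for its top face
- brown_carton: loose brown carton under the grey one, standing on the bench, 132 x 70 x 60 mm, 0.25 kg; origin at the centre of its underside, x along its long side
- lid_box: fixed, heavy storage box of cloudy plastic with a white lid, in the middle of the back of the bench: 206 (x) x 371 (y) x 174 mm high; origin at the centre of its underside. Not part of the job: keep the gripper clear of it. Cabinets and racks stand behind it, and things hang on the wall to the left, some 0.55 m to the left of the robot.
- tin: loose round red tin with a lid, 66 mm across, 36 mm high; bystander, origin at the centre of its underside
- padlock: loose brass padlock lying flat, 68 x 42 x 16 mm; bystander, origin in its middle on the bench
- blue_carton: loose blue-grey carton, 133 x 71 x 58 mm, towards the back right; bystander, origin at the centre of its underside
- jar: loose clear jar of screws with a red lid, 65 mm across, 99 mm high, at the back left; bystander, origin at the centre of its underside
- spray: loose spray can with a green cap, 59 mm across, 225 mm high, at the back left; bystander, origin at the centre of its underside
- measure: loose yellow tape measure standing on its foot, 33 x 70 x 60 mm, at the back left; bystander, origin at the centre of its underside

How it is judged:
On the way:
1. the boxlet lies flat on the bench on a broad face, let go ((angle between boxlet_centre's own z axis and vertical below 0.1 rad or angle between boxlet_centre's own z axis and vertical above 3.04 rad) and height (world z) of boxlet_centre below 0.024 m and contact force between boxlet and the fingers below 0.2 N and linear speed of boxlet below 0.03 m/s), for 0.2 s.
At the end, for the whole second after the job is handed in: Boxlet at rest, flat (0.1 rad) on the grey carton, centre within 12 mm of its top centre in plan, long axis within 0.14 rad of its; grey carton within 12 mm and 0.14 rad of square on the brown one, upright (0.06 rad), neither moved over 25 mm ((angle between boxlet_centre's own z axis and vertical below 0.1 rad or angle between boxlet_centre's own z axis and vertical above 3.04 rad) and horizontal distance between boxlet_centre and column_top below 0.012 m and z of boxlet_centre in the frame of column_top between 0.012 and 0.024 m and angle between the x axis of boxlet_centre and the x axis of column_top, either way round below 0.14 rad and angle between column_top's own z axis and vertical below 0.06 rad and horizontal distance between grey_carton and brown_carton below 0.012 m and angle between the x axis of grey_carton and the x axis of brown_carton, either way round below 0.14 rad and distance of each of brown_carton, grey_carton from where it was at the start of the episode below 0.025 m and linear speed of boxlet below 0.02 m/s); the robot touches nothing.
It fails at once if a bystander (tin, padlock, blue carton, jar, spray can, tape measure) is moved more than 30 mm (distance of any of tin, padlock, blue_carton, jar, spray, measure from where it was at the start of the episode above 0.03 m).
It fails at once if the column is toppled (angle between column_top's own z axis and vertical above 0.35 rad).
It also fails if it takes over 58 s, if anything falls off the work surface, if the arm or the gripper's body presses on something with over 40 N, if the wrist force passes 120 N, or if a joint passes its speed limit or range.

## Robot

A 7-joint arm with a two-finger parallel gripper is mounted at the origin on a cart in front of the work surface, level with it; the furniture and walls round the work are solid. World frame = base frame: x ahead of the robot, y to its left, z up, the work surface at z = 0. Lengths are in m, angles in rad, forces in N, time in s.
With the tool pointing down it reaches from about 0.35 to 0.9 m from the base axis. Payload 19.9 kg.
Tool frame: the origin (TCP) lies on the centre line of the jaws, within the pads' length; the fingertips stand 19 mm ahead of it and the grasp point (between the pads) is the TCP; z points along the fingers, y is the direction in which the jaws open and shut (so a half turn about z gives the same grasp; the last joint's range is limited). The gripper opens to 94 mm and grips with 3 to 60 N. Pads are 16 mm wide; open, the fingers measure 119 mm over their backs; the gripper's body (75 mm by 177 mm) begins 78 mm behind the grasp point.
Start: joints at [1.121, 0.417, -0.01, 1.614, 0.005, 1.111, -0.053], TCP at [0.248, -0.573, 0.224] pointing down, gripper open.
Joint ranges: [-2.81, 2.81], [-0.39, 2.02], [-1.27, 1.25], [0.06, 2.57], [-1.19, 4.33], [0.19, 2], [-2.82, 2.82]. Speed limits (rad/s): [1.89, 1.89, 2.39, 2.39, 3.01, 3.01, 3.01].

## Interface

Orientations are given as [roll, pitch, yaw] about the fixed x, y, z axes, in that order (R = Rz(yaw) Ry(pitch) Rx(roll)).
In Python, from workcell import r gives the robot as it stands.
- The arm moves only by the tool jog_arm, never from a script. Its argument "motion" is one flat list of numbers, 7 for each row, row after row: the closure, from 0 (fully open) to 1 (shut), then the shift along the tool's x, y, z normalised to -1 to 1, where 1 is 200 mm, then the turn, a rotation vector about the tool's x, y, z normalised to -1 to 1, where 1 is 60 degrees. A call has 1 to 5 rows; each row shifts and turns the pose as measured when the row begins, along the tool's axes as they then stand; what a row does not reach is not made up. A row lasts 1/12 s, in which the tool goes at most 41.7 mm and 7.16 degrees, less where a joint would pass 70% of its speed; a pose out of reach is approached as far as the arm can. A call with a number of a shift or a turn outside -1 to 1 is refused whole. A call with a gripper value outside its range is refused whole. The fingers move at their own pace and stop on an object; "newtons" is the grip in N (left out, the last holds). Time passes only in rows, so rows that do not move let the fingers close. It gives the time, the measured TCP pose, the force and the opening at its end, in the units of the state.
- r.get_obs(): the state, without advancing time (a new reading comes with each control period).
- r.grab_frame(name): name is "side" or "top"; returns (picture, depth): 384x512x3 uint8, red, green, blue; 384x512 float32, m along the optical axis (not along the pixel's ray), 0 where there is no reading.
- r.get_calibration(name): a dict with "mtx" (3x3 intrinsics, pixels), "R" (3x3) and "t" (3): a world point X has camera coordinates R X + t. Camera axes: x right, y down, z forward; pixel columns grow to the right and rows downward; lengths in m; the calibration is good to about 2 mm. A picture is of the moment at which its call begins. get_calibration takes no time and is no camera call.
- r.hand_in(): hands the job in, once; it reports no verdict.
Trained networks look in the newest picture that a camera, given by its name, has taken for a name from the list of things; names that differ only in an ending like _2 or _b are one class to them, and where a whole thing is asked for, a point or a joint stands for the part that bears it (a point fixed in the world has none). Each returns a list of dicts, best first, with "confidence" (0 to 1); they miss things now and then, are a little off and sometimes report something else, mostly with a low value. They report only what shows in the picture. A call takes as long as a camera call.
- r.search_frame(thing, camera): "pixel" ([row, column] in pixels, amid what is visible of it).
The state is a dict: "t": time; "joints": joint angles; "joint_velocities": joint speeds; "joint_torque": joint torques, N m; "tool_pos": TCP position; "tool_rot": TCP orientation; "contact_force": force on the tool from outside, world axes, zero at the start; "moment": the same for the moment, N m; "finger_gap": finger opening in m.
Only numpy, scipy, OpenCV 4.12 (cv2) and the standard library are available. Lean on these libraries where they do the work, as an engineer would, in place of code of your own. Each camera call takes 0.05 s, during which the arm holds its last target. There are 200 camera calls.

## Working session

There is one attempt and no reset: what is moved stays moved. The work goes in short steps, Python scripts to look and compute and a tool call to move; the robot and the scene stay as the last step left them, time stands still between calls to the robot, and variables do not carry over. Pictures are saved under pics/ and viewed, about 8 in all and at most 12, crops included, and the job is handed in when it is done.

Besides the shell and the picture viewer there is one more tool, called after "Request:" as a command line: name --argument value ..., lists and objects as JSON in quotes. jog_arm: Moves the arm, as the interface text tells. Its arguments: {"type":"object","properties":{"motion":{"type":"array"},"newtons":{"type":"number"}},"required":["motion"]}

```bash
mkdir -p pics; ls
python3 - <<'E'
from workcell import r
import cv2,numpy as np
o=r.get_obs();print({k:np.round(v,3).tolist() for k,v in o.items()})
ims=[]
for n in("side","top"):
    p,d=r.grab_frame(n);np.savez(f"pics/{n}0.npz",p=p,d=d)
    cv2.imwrite(f"pics/{n}0.png",p[:,:,::-1])
    c=r.get_calibration(n);print(n,np.round(c["mtx"],1).tolist(),np.round(c["R"],3).tolist(),np.round(c["t"],3).tolist())
    for th in("boxlet_centre","column_top","brown_carton","tin","padlock"):
        print(th,[(np.round(q["pixel"]).tolist(),round(q["confidence"],2)) for q in r.search_frame(th,n)][:3])
E
```

```text
pics
{'t': 0.0, 'joints': [1.121, 0.418, -0.01, 1.614, 0.005, 1.111, -0.053], 'joint_velocities': [-0.001, 0.001, 0.001, 0.0, 0.001, 0.001, 0.001], 'joint_torque': [0.0, -85.126, 0.639, -42.6, -0.049, 0.019, 0.0], 'tool_pos': [0.248, -0.573, 0.224], 'tool_rot': [-3.14, 0.0, 0.409], 'contact_force': [0.773, 0.637, 0.542], 'moment': [-0.013, -0.052, 0.049], 'finger_gap': 0.094}
side [[362.3, 0.0, 258.0], [0.0, 362.3, 191.8], [0.0, 0.0, 1.0]] [[0.974, -0.227, -0.017], [-0.172, -0.685, -0.708], [0.149, 0.692, -0.706]] [-0.554, 0.198, 0.993]
boxlet_centre [([170.0, 220.0], 0.89)]
column_top [([313.0, 248.0], 0.79)]
brown_carton [([227.0, 239.0], 0.75), ([310.0, 246.0], 0.24)]
tin [([223.0, 240.0], 0.85), ([339.0, 251.0], 0.19)]
padlock [([233.0, 216.0], 0.51), ([170.0, 220.0], 0.4)]
top [[370.7, 0.0, 255.0], [0.0, 370.7, 201.0], [0.0, 0.0, 1.0]] [[0.002, -1.0, 0.007], [-0.992, -0.003, -0.126], [0.126, -0.006, -0.992]] [0.005, 0.555, 1.06]
boxlet_centre [([223.0, 183.0], 0.76), ([149.0, 203.0], 0.56)]
column_top [([226.0, 365.0], 0.76)]
brown_carton [([224.0, 354.0], 0.61)]
tin [([213.0, 260.0], 0.7)]
padlock [([240.0, 259.0], 0.76), ([141.0, 119.0], 0.49), ([227.0, 353.0], 0.3)]
```

View pics/top0.png

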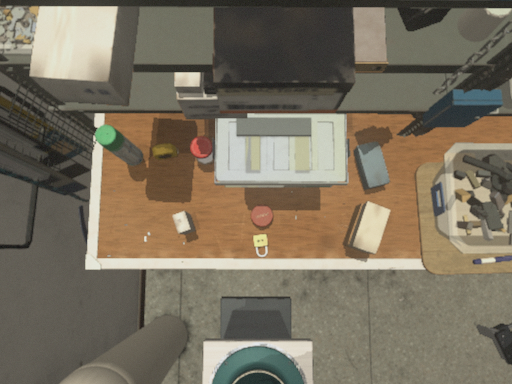

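View pics/side0.png

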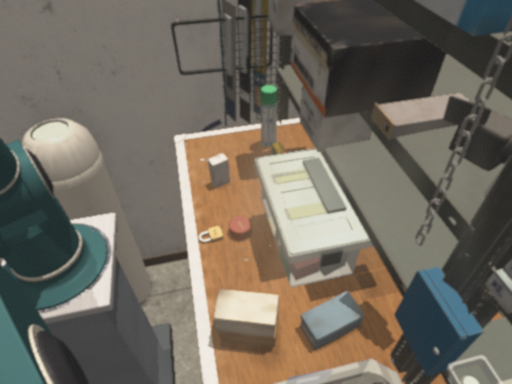

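```bash
cat > h.py <<'E'
import numpy as np,cv2
from workcell import r
def cloud(n,p,d):
    c=r.get_calibration(n);K=c["mtx"];h,w=d.shape
    v,u=np.mgrid[:h,:w];P=np.stack([(u-K[0,2])/K[0,0]*d,(v-K[1,2])/K[1,1]*d,d],-1)
    X=(P-np.asarray(c["t"]))@np.asarray(c["R"]);X[d==0]=np.nan;return X
def face(X,x0,x1,y0,y1,z0,z1,label=""):
    m=(X[...,0]>x0)&(X[...,0]<x1)&(X[...,1]>y0)&(X[...,1]<y1)&(X[...,2]>z0)&(X[...,2]<z1)
    q=X[m];
    if len(q)<5: print(label,"none");return
    rc=cv2.minAreaRect((q[:,:2]*1000).astype(np.float32))
    print(label,len(q),"rect",np.round(rc[0],1),np.round(rc[1],1),round(rc[2],1),"mean",np.round(q.mean(0)*1000,1),"z med",np.round(np.median(q[:,2])*1000,1))
E
python3 - <<'E'
from h import *
for n,px in(("top",[(223,183),(226,365),(213,260),(240,259)]),("side",[(170,220),(313,248)])):
    f=np.load(f"pics/{n}0.npz");X=cloud(n,f["p"],f["d"])
    for v,u in px: print(n,v,u,np.round(X[v,u],3))
    if n=="top":
        for v,u in px:
            x,y,z=X[v,u]; face(X,x-.1,x+.1,y-.1,y+.1,z-.008,z+.008,(v,u))
E
```

```text
top 223 183 [0.485 0.204 0.107]
top 226 365 [ 0.477 -0.29   0.123]
top 213 260 [ 0.519 -0.008  0.039]
top 240 259 [ 0.441 -0.006  0.015]
(223, 183) 243 rect [489.9 211.8] [54.5 35.8] 18.8 mean [489.8 212.2 102.1] z med 102.0
(226, 365) 1200 rect [ 475.4 -306.9] [ 68.7 130.8] 70.7 mean [ 475.1 -305.9  119.6] z med 119.7
(213, 260) 425 rect [543.7  -7.1] [119.8 193.8] 0.2 mean [522.8 -11.6  35.7] z med 35.8
(240, 259) 220 rect [426.7  -9.7] [66.7 41.6] 7.2 mean [433.7  -8.9  14.5] z med 14.9
side 170 220 [0.491 0.196 0.069]
side 313 248 [ 0.474 -0.322  0.119]
```

The top view shows the boxlet at px (row 223, col 183), the column at (226, 365), and the tin and padlock near col 260. The lid box is behind them. In the side view the boxlet stands with free bench to its left.

The plan is to push it over towards +y, away from the lid box, using closed fingers.

```bash
cat >> h.py <<'E'
from scipy.spatial.transform import Rotation as Ro
def plan(target,yaw,step=.04,deg=7,close=None):
    """suggest rows (shift, turn) to a tool-down pose"""
    o=r.get_obs();p=np.array(o["tool_pos"]);R=Ro.from_euler("xyz",o["tool_rot"]);T=Ro.from_euler("xyz",[np.pi,0,yaw])
    print("t",round(o["t"],2),"pos",np.round(p,4),"rot",np.round(o["tool_rot"],3),"gap",o["finger_gap"])
    e=R.inv()*T;n=int(max(np.ceil(np.linalg.norm(target-p)/step),np.ceil(np.degrees(e.magnitude())/deg),1))
    dp=(np.array(target)-p)/n;dr=e.as_rotvec()/n
    for i in range(n):
        print(np.round(R.inv().apply(dp)/.2,3).tolist(),np.round(dr/np.radians(60),3).tolist());R=R*Ro.from_rotvec(dr)
E
python3 - <<'E'
from h import *
plan([.38,-.2,.27],np.radians(66)); print()
plan([.51,.15,.2],np.radians(108.8))
E
```

```text
t 0.6 pos [ 0.2484 -0.5735  0.2244] rot [-3.142  0.     0.409] gap 0.09415735854608509
[0.135, -0.145, -0.023] [-0.0, -0.0, -0.071]
[0.145, -0.135, -0.023] [-0.0, -0.0, -0.071]
[0.155, -0.124, -0.023] [-0.0, -0.0, -0.071]
[0.163, -0.112, -0.023] [-0.0, -0.0, -0.071]
[0.171, -0.099, -0.023] [-0.0, -0.0, -0.071]
[0.178, -0.086, -0.023] [-0.0, -0.0, -0.071]
[0.184, -0.073, -0.023] [-0.0, -0.0, -0.071]
[0.189, -0.059, -0.023] [-0.0, -0.0, -0.071]
[0.193, -0.045, -0.023] [-0.0, -0.0, -0.071]
[0.196, -0.03, -0.023] [-0.0, -0.0, -0.071]

t 0.6 pos [ 0.2484 -0.5735  0.2244] rot [-3.142  0.     0.409] gap 0.09415735854608509
[0.132, -0.14, 0.006] [-0.0, -0.0, -0.071]
[0.142, -0.13, 0.006] [-0.0, -0.0, -0.071]
[0.151, -0.119, 0.006] [-0.0, -0.0, -0.071]
[0.16, -0.107, 0.006] [-0.0, -0.0, -0.071]
[0.167, -0.095, 0.006] [-0.0, -0.0, -0.071]
[0.174, -0.082, 0.006] [-0.0, -0.0, -0.071]
[0.179, -0.069, 0.006] [-0.0, -0.0, -0.071]
[0.184, -0.056, 0.006] [-0.0, -0.0, -0.071]
[0.188, -0.042, 0.006] [-0.0, -0.0, -0.071]
[0.19, -0.028, 0.006] [-0.0, -0.0, -0.071]
[0.192, -0.013, 0.006] [-0.0, -0.0, -0.071]
[0.192, 0.001, 0.006] [-0.0, -0.0, -0.071]
[0.192, 0.015, 0.006] [-0.0, -0.0, -0.071]
[0.19, 0.029, 0.006] [-0.0, -0.0, -0.071]
[0.187, 0.043, 0.006] [-0.0, -0.0, -0.071]
[0.184, 0.057, 0.006] [-0.0, -0.0, -0.071]
[0.179, 0.071, 0.006] [-0.0, -0.0, -0.071]
[0.173, 0.084, 0.006] [-0.0, -0.0, -0.071]
[0.166, 0.097, 0.006] [-0.0, -0.0, -0.071]
[0.159, 0.109, 0.006] [-0.0, -0.0, -0.071]
```

Request:
jog_arm --motion '[1,0.135,-0.145,-0.02,0,0,-0.07,1,0.145,-0.135,-0.02,0,0,-0.07,1,0.155,-0.125,-0.02,0,0,-0.07,1,0.165,-0.11,-0.02,0,0,-0.07,1,0.17,-0.1,-0.02,0,0,-0.07]' --newtons 20

```text
t: 1.02
tool_pos: [0.3118, -0.3859, 0.2423]
tool_rot: [-3.139, 0.003, 0.777]
contact_force: [1.5, -0.7, 1.1]
finger_gap: 0.0638
```

Request:
jog_arm --motion '[1,0.18,-0.085,-0.02,0,0,-0.07,1,0.185,-0.07,-0.02,0,0,-0.07,1,0.19,-0.06,-0.02,0,0,-0.07,1,0.19,-0.045,-0.02,0,0,-0.07,1,0.195,-0.03,-0.02,0,0,-0.07]'

```text
t: 1.43
tool_pos: [0.3788, -0.1905, 0.2636]
tool_rot: [-3.141, 0.005, 1.162]
contact_force: [1.3, -1.5, 0.5]
finger_gap: 0.0304
```

```bash
python3 -c "
from h import *
plan([.51,.15,.16],np.radians(108.8))"
```

```text
t 1.43 pos [ 0.3788 -0.1905  0.2636] rot [-3.141  0.005  1.162] gap 0.030394451601125413
[0.183, -0.007, 0.051] [-0.0, 0.0, -0.07]
[0.183, 0.006, 0.051] [-0.0, 0.0, -0.07]
[0.182, 0.019, 0.051] [-0.0, 0.0, -0.07]
[0.18, 0.033, 0.051] [-0.0, 0.0, -0.07]
[0.177, 0.046, 0.051] [-0.0, 0.0, -0.07]
[0.173, 0.059, 0.051] [-0.0, 0.0, -0.07]
[0.168, 0.071, 0.051] [-0.0, 0.0, -0.07]
[0.162, 0.083, 0.052] [-0.0, 0.0, -0.07]
[0.156, 0.095, 0.052] [-0.0, 0.0, -0.07]
[0.148, 0.106, 0.052] [-0.0, 0.0, -0.07]
```

Request:
jog_arm --motion '[1,0.185,-0.005,0.05,0,0,-0.07,1,0.185,0.005,0.05,0,0,-0.07,1,0.18,0.02,0.05,0,0,-0.07,1,0.18,0.035,0.05,0,0,-0.07,1,0.175,0.045,0.05,0,0,-0.07]'

```text
t: 1.85
tool_pos: [0.4472, -0.0106, 0.2156]
tool_rot: [3.134, 0.009, 1.547]
contact_force: [0.7, -1.1, 0.3]
finger_gap: 0.0007
```

Request:
jog_arm --motion '[1,0.175,0.06,0.05,0,0,-0.07,1,0.17,0.07,0.05,0,0,-0.07,1,0.16,0.085,0.05,0,0,-0.07,1,0.15,0.095,0.05,0,0,-0.07,1,0.1,0.1,0.05,0,0,-0.07]'

```text
t: 2.27
tool_pos: [0.5133, 0.1608, 0.1637]
tool_rot: [3.133, 0.012, 1.932]
contact_force: [0.6, -0.9, 0.6]
finger_gap: 0.0008
```

```bash
python3 -c "
from h import *
plan([.509,.150,.1],np.radians(108.8))"
```

```text
t 2.27 pos [0.5133 0.1608 0.1637] rot [3.133 0.012 1.932] gap 0.0008127342225415
[-0.02, -0.021, 0.159] [0.004, 0.006, 0.016]
[-0.021, -0.02, 0.159] [0.004, 0.006, 0.016]
```

Request:
jog_arm --motion '[1,-0.03,-0.02,0.1,0.004,0.006,0.015,1,-0.02,-0.02,0.11,0.004,0.006,0.015,1,0,0,0.11,0,0,0]'

```text
t: 2.52
tool_pos: [0.5124, 0.1572, 0.0992]
tool_rot: [3.136, -0.005, 1.914]
contact_force: [0.6, -0.2, 0.4]
finger_gap: 0.0003
```

Request:
jog_arm --motion '[1,0.08,0,0,0,0,0,1,0.06,0,0,0,0,0,1,0.04,0,0,0,0,0,1,0.04,0,0,0,0,0,1,0.04,0,0,0,0,0]'

```text
t: 2.93
tool_pos: [0.4932, 0.2066, 0.0956]
tool_rot: [3.141, -0.005, 1.911]
contact_force: [0.5, 0.6, 0.8]
finger_gap: 0.0003
```

Request:
jog_arm --motion '[1,0.06,0,0,0,0,0,1,0.06,0,0,0,0,0,1,0.06,0,0,0,0,0,1,0.06,0,0,0,0,0,1,0,0,0,0,0,0]'

```text
t: 3.35
tool_pos: [0.4757, 0.2587, 0.0983]
tool_rot: [3.137, -0.005, 1.913]
contact_force: [-0.2, 0.8, 0.2]
finger_gap: 0.0006
```

Run:
```python
from h import *
p,d=r.grab_frame("side");cv2.imwrite("pics/s1.png",p[:,:,::-1])
X=cloud("side",p,d);print(r.search_frame("boxlet_centre","side")[:2])
face(X,.3,.56,.12,.44,.026,.13,"high");face(X,.3,.56,.12,.44,.02,.045,"flat")
```

```text
[{'pixel': [164.7, 211.0], 'confidence': 0.93}]
high 449 rect [466.1 280.6] [ 56.4 104.5] 20.6 mean [468.5 267.9  52.9] z med 38.5
flat 381 rect [466.1 280.6] [ 56.4 104.5] 20.6 mean [465.5 270.8  36.1] z med 37.8
```

View pics/s1.png

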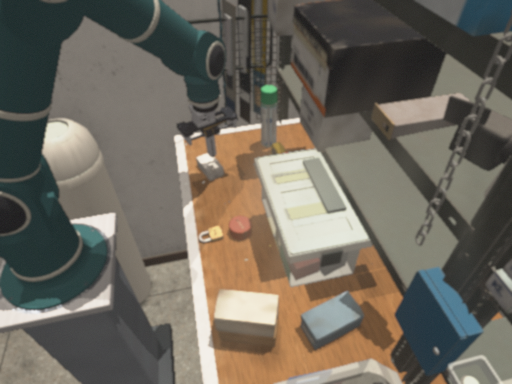

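The boxlet now lies flat at about (0.466, 0.281), under the gripper near px (167, 210). I'll open, centre over it and descend.

Request:
jog_arm --motion '[0,0,0,0,0,0,0,0,0.06,0,0,0,0,-0.015,0,0.06,0,0,0,0,0,0,0,0,0,0,0,0,0,0,0,0,0,0,0]'

```text
t: 3.87
tool_pos: [0.4687, 0.2792, 0.0981]
tool_rot: [3.137, -0.003, 1.926]
contact_force: [0.9, -0.1, 0.5]
finger_gap: 0.0305
```

Request:
jog_arm --motion '[0,0,0,0,0,0,0,0,0,0,0,0,0,0,0,0,0,0,0,0,0]'

```text
t: 4.12
tool_pos: [0.4686, 0.2792, 0.098]
tool_rot: [3.138, -0.003, 1.926]
contact_force: [0.2, -0.3, 0.1]
finger_gap: 0.0505
```

Run:
```python
from h import *
p,d=r.grab_frame("side");X=cloud("side",p,d)
face(X,.3,.56,.12,.44,.025,.05,"flat")
plan([.466,.281,.024],np.radians(110.6),step=.03)
```

```text
flat 372 rect [466.2 280.9] [ 56.8 105.9] 19.9 mean [466.5 274.2  36.9] z med 37.8
t 4.17 pos [0.4686 0.2791 0.098 ] rot [ 3.138e+00 -3.000e-03  1.926e+00] gap 0.054684682533519005
[0.004, -0.004, 0.123] [0.001, -0.001, -0.001]
[0.004, -0.003, 0.123] [0.001, -0.001, -0.001]
[0.004, -0.003, 0.123] [0.001, -0.001, -0.001]
```

Request:
jog_arm --motion '[0,0.012,-0.01,0,0,0,0,0,0,0,0,0,0,0,0,0,0,0,0,0,0,0,0,0,0,0,0,0,0,0,0,0,0,0,0]'

```text
t: 4.58
tool_pos: [0.4659, 0.2802, 0.098]
tool_rot: [3.138, -0.003, 1.925]
contact_force: [0.2, -0.3, 0.0]
finger_gap: 0.0878
```

Request:
jog_arm --motion '[0,0,0,0.1,0,0,0,0,0,0,0.1,0,0,0,0,0,0,0.1,0,0,0,0,0,0,0.06,0,0,0,0,0,0,0,0,0,0]'

```text
t: 5.0
tool_pos: [0.4676, 0.2808, 0.0245]
tool_rot: [3.134, -0.003, 1.924]
contact_force: [-0.1, -0.1, -1.1]
finger_gap: 0.0939
```

Request:
jog_arm --motion '[0.6,0,0,0,0,0,0,0.6,0,0,0,0,0,0,0.6,0,0,0,0,0,0,0.6,0,0,0,0,0,0,0.6,0,0,0,0,0,0]' --newtons 15

```text
t: 5.42
tool_pos: [0.4686, 0.2816, 0.0272]
tool_rot: [3.132, -0.003, 1.924]
contact_force: [0.4, 0.6, -0.1]
finger_gap: 0.0643
```

Request:
jog_arm --motion '[0.8,0,0,0,0,0,0,0.8,0,0,0,0,0,0,0.8,0,0,0,0,0,0]'

```text
t: 5.67
tool_pos: [0.4691, 0.2817, 0.0283]
tool_rot: [3.13, -0.003, 1.924]
contact_force: [0.1, 1.0, -0.7]
finger_gap: 0.0552
```

Request:
jog_arm --motion '[0.8,0,0,-0.1,0,0,0,0.8,0,0,-0.2,0,0,0,0.8,0,0,-0.2,0,0,0,0.8,0,0,-0.2,0,0,0,0.8,0,0,-0.2,0,0,0]'

```text
t: 6.08
tool_pos: [0.4631, 0.2783, 0.2071]
tool_rot: [-3.137, -0.003, 1.926]
contact_force: [1.0, 0.6, -0.6]
finger_gap: 0.055
```

Run:
```python
from h import *
p,d=r.grab_frame("side");cv2.imwrite("pics/s2.png",p[60:260,120:320,::-1].repeat(3,0).repeat(3,1))
plan([.40,-.05,.26],np.radians(50),step=.035,deg=6.5)
```

```text
t 6.13 pos [0.4654 0.2805 0.2147] rot [ 3.137 -0.004  1.926] gap 0.05518338643233067
[-0.143, -0.088, -0.024] [0.0, -0.001, 0.101]
[-0.152, -0.072, -0.023] [0.0, -0.001, 0.101]
[-0.159, -0.056, -0.023] [0.0, -0.001, 0.101]
[-0.164, -0.039, -0.023] [0.0, -0.001, 0.101]
[-0.167, -0.022, -0.023] [0.0, -0.001, 0.101]
[-0.168, -0.004, -0.023] [0.0, -0.001, 0.101]
[-0.168, 0.014, -0.023] [0.0, -0.001, 0.101]
[-0.165, 0.031, -0.023] [0.0, -0.001, 0.101]
[-0.161, 0.049, -0.023] [0.0, -0.001, 0.101]
[-0.155, 0.065, -0.023] [0.0, -0.001, 0.101]
```

View pics/s2.png

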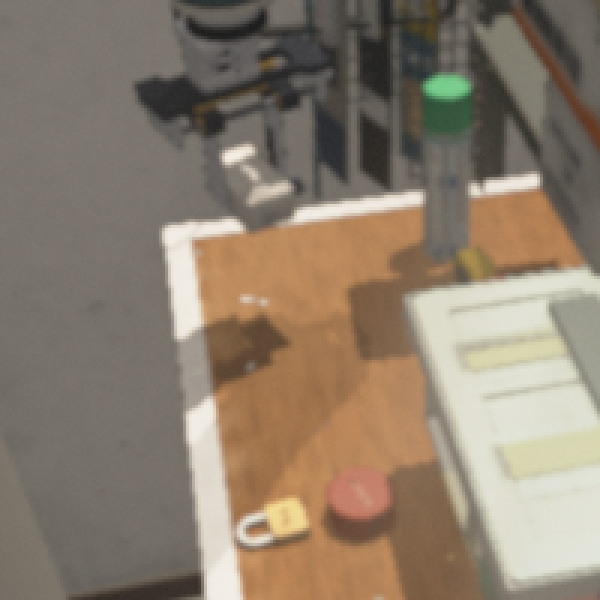

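The boxlet is held and lifted (crop px 255, 180) and the bystanders haven't moved. I'll transit to the column.

Request:
jog_arm --motion '[0.8,-0.145,-0.09,-0.025,0,0,0.1,0.8,-0.15,-0.07,-0.025,0,0,0.1,0.8,-0.16,-0.055,-0.025,0,0,0.1,0.8,-0.165,-0.04,-0.025,0,0,0.1,0.8,-0.165,-0.02,-0.025,0,0,0.1]'

```text
t: 6.55
tool_pos: [0.4323, 0.1167, 0.2425]
tool_rot: [3.135, -0.013, 1.394]
contact_force: [0.4, -0.8, -1.2]
finger_gap: 0.0552
```

Request:
jog_arm --motion '[0.8,-0.17,-0.005,-0.025,0,0,0.1,0.8,-0.17,0.015,-0.025,0,0,0.1,0.8,-0.165,0.03,-0.025,0,0,0.1,0.8,-0.16,0.05,-0.025,0,0,0.1,0.8,-0.155,0.065,-0.025,0,0,0.1]'

```text
t: 6.97
tool_pos: [0.393, -0.056, 0.2671]
tool_rot: [3.14, -0.017, 0.843]
contact_force: [1.4, 0.4, -0.7]
finger_gap: 0.0551
```

Run:
```python
from h import *
plan([.475,-.307,.24],np.radians(-19.3),step=.035,deg=6.5)
```

```text
t 6.97 pos [ 0.393  -0.056   0.2671] rot [ 3.14  -0.017  0.843] gap 0.05509644069366446
[-0.061, 0.104, 0.012] [-0.001, -0.001, 0.102]
[-0.049, 0.11, 0.012] [-0.001, -0.001, 0.102]
[-0.037, 0.114, 0.012] [-0.001, -0.001, 0.102]
[-0.025, 0.117, 0.012] [-0.001, -0.001, 0.102]
[-0.012, 0.119, 0.012] [-0.001, -0.001, 0.102]
[0.001, 0.12, 0.012] [-0.001, -0.001, 0.102]
[0.014, 0.119, 0.012] [-0.001, -0.001, 0.102]
[0.027, 0.117, 0.012] [-0.001, -0.001, 0.102]
[0.039, 0.114, 0.012] [-0.001, -0.001, 0.102]
[0.051, 0.109, 0.012] [-0.001, -0.001, 0.102]
[0.062, 0.103, 0.012] [-0.001, -0.001, 0.102]
```

Request:
jog_arm --motion '[0.8,-0.06,0.105,0.01,0,0,0.1,0.8,-0.05,0.11,0.01,0,0,0.1,0.8,-0.035,0.115,0.01,0,0,0.1,0.8,-0.025,0.115,0.01,0,0,0.1,0.8,-0.01,0.12,0.01,0,0,0.1]'

```text
t: 7.38
tool_pos: [0.4278, -0.1789, 0.2586]
tool_rot: [-3.14, -0.017, 0.288]
contact_force: [0.2, -0.1, -1.2]
finger_gap: 0.0553
```

Request:
jog_arm --motion '[0.8,0,0.12,0.01,0,0,0.1,0.8,0.015,0.12,0.01,0,0,0.1,0.8,0.025,0.115,0.01,0,0,0.1,0.8,0.04,0.115,0.01,0,0,0.1,0.8,0.05,0.11,0.01,0,0,0.1]'

```text
t: 7.8
tool_pos: [0.4627, -0.3001, 0.2475]
tool_rot: [-3.133, -0.014, -0.262]
contact_force: [0.2, -0.2, -0.3]
finger_gap: 0.0551
```

Request:
jog_arm --motion '[0.8,0.06,0.08,0.01,0,0,0.06,0.8,0,0,0,0,0,0,0.8,0,0,0,0,0,0]'

```text
t: 8.05
tool_pos: [0.4699, -0.324, 0.2436]
tool_rot: [-3.132, -0.011, -0.341]
contact_force: [-0.2, 0.8, -2.2]
finger_gap: 0.0552
```

Run:
```python
from h import *
p,d=r.grab_frame("side");cv2.imwrite("pics/s3.png",p[180:380,150:350,::-1].repeat(3,0).repeat(3,1));X=cloud("side",p,d)
face(X,.35,.6,-.42,-.2,.112,.13,"col top side")
face(X,.4,.55,-.38,-.23,.19,.275,"held")
p,d=r.grab_frame("top");cv2.imwrite("pics/t3.png",p[130:330,280:480,::-1].repeat(3,0).repeat(3,1));X=cloud("top",p,d)
face(X,.35,.6,-.42,-.2,.112,.13,"col top top")
f=np.load("pics/side0.npz");X=cloud("side",f["p"],f["d"]);face(X,.35,.6,-.42,-.2,.112,.128,"col top side at start")
plan([.475,-.307,.19],np.radians(-19.3),step=.035,deg=6.5)
```

```text
col top side 1335 rect [ 474.4 -306.4] [ 68.2 131.4] 69.6 mean [ 474.7 -320.1  120.2] z med 120.5
held 612 rect [ 472.6 -329.9] [68.4 99.4] 68.1 mean [ 501.7 -341.6  248.2] z med 252.5
col top top 811 rect [ 475.4 -306.1] [ 67.2 130.2] 70.0 mean [ 466.1 -293.6  119.4] z med 119.4
col top side at start 1935 rect [ 474.3 -306.6] [ 70.1 130.7] 70.3 mean [ 474.3 -308.8  120.5] z med 120.7
t 8.15 pos [ 0.4698 -0.3233  0.2439] rot [-3.132 -0.011 -0.339] gap 0.05514725704783831
[-0.003, -0.042, 0.135] [-0.004, -0.005, -0.001]
[-0.002, -0.042, 0.135] [-0.004, -0.005, -0.001]
```

View pics/s3.png

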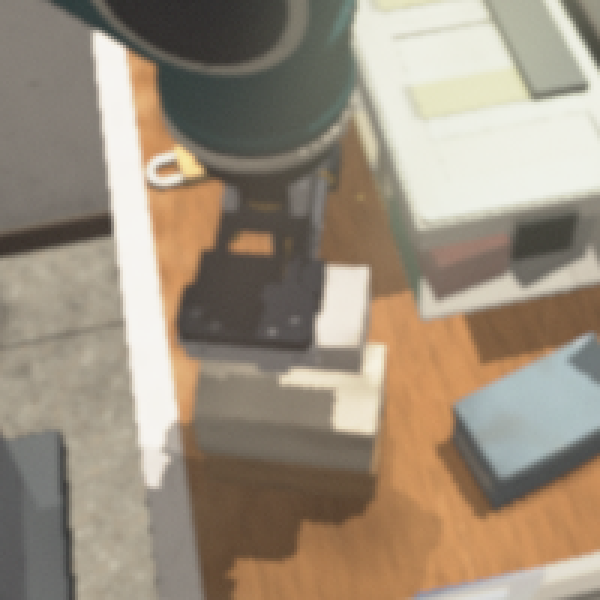

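Request:
jog_arm --motion '[0.8,0,-0.04,0.12,-0.01,-0.004,0,0.8,0,-0.045,0.12,-0.01,-0.004,0,0.8,0,0,0,0,0,0,0.8,0,0,0,0,0,0]'

```text
t: 8.48
tool_pos: [0.4763, -0.3049, 0.197]
tool_rot: [3.129, -0.006, -0.333]
contact_force: [-0.3, -0.7, -0.2]
finger_gap: 0.0551
```

Run:
```python
from h import *
p,d=r.grab_frame("side");cv2.imwrite("pics/s4.png",p[180:380,150:350,::-1].repeat(3,0).repeat(3,1));X=cloud("side",p,d)
face(X,.40,.55,-.38,-.23,.155,.205,"held")
face(X,.35,.6,-.42,-.2,.112,.13,"col top side")
plan([.475,-.3065,.155],np.radians(-19.7),step=.02,deg=6.5)
```

```text
held 248 rect [ 484.1 -325. ] [111.3  54.7] 13.9 mean [ 497.  -332.7  190.4] z med 193.0
col top side 1202 rect [ 474. -307.] [ 69.  131.3] 70.2 mean [ 474.  -321.7  120.3] z med 120.6
t 8.53 pos [ 0.4763 -0.3047  0.197 ] rot [ 3.129 -0.006 -0.333] gap 0.05487691765897995
[-0.002, 0.003, 0.07] [0.004, -0.002, 0.003]
[-0.001, 0.003, 0.07] [0.004, -0.002, 0.003]
[-0.001, 0.003, 0.07] [0.004, -0.002, 0.003]
```

Request:
jog_arm --motion '[0.8,-0.005,0.008,0.1,0,0,0.007,0.8,0,0,0.08,0,0,0,0.8,0,0,0.03,0,0,0,0.8,0,0,0,0,0,0]'

```text
t: 8.87
tool_pos: [0.4764, -0.3086, 0.1599]
tool_rot: [3.128, -0.014, -0.34]
contact_force: [-0.4, -0.3, -1.3]
finger_gap: 0.0551
```

Run:
```python
from h import *
p,d=r.grab_frame("side");cv2.imwrite("pics/s5.png",p[180:380,150:350,::-1].repeat(3,0).repeat(3,1));X=cloud("side",p,d)
face(X,.40,.55,-.38,-.23,.146,.165,"held")
face(X,.35,.6,-.42,-.2,.112,.124,"col top side")
plan([.475,-.3065,.148],np.radians(-19.7),step=.02,deg=6.5)
```

```text
held 104 rect [ 500.3 -338.9] [82.2 31.9] 24.2 mean [ 505.7 -339.4  156.3] z med 156.2
col top side 600 rect [ 473.9 -306.7] [ 67.4 130.8] 69.4 mean [ 477.  -329.9  119.7] z med 120.4
t 8.92 pos [ 0.4766 -0.3088  0.1605] rot [ 3.128 -0.014 -0.34 ] gap 0.055151236470187666
[-0.012, -0.009, 0.062] [0.013, -0.014, 0.004]
```

View pics/s5.png

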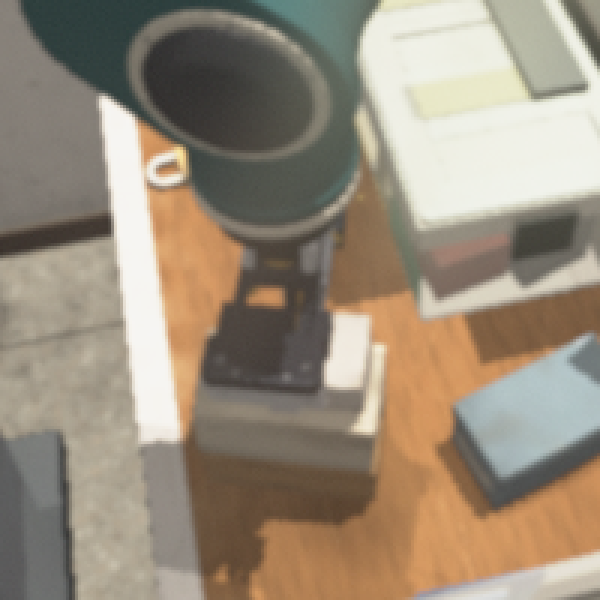

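Request:
jog_arm --motion '[0.8,-0.01,-0.01,0.025,0,-0.01,0.004,0.8,0,0,0.015,0,0,0,0.8,0,0,0.01,0,0,0,0.8,0,0,0.005,0,0,0,0.8,0,0,0.0,0,0,0]'

```text
t: 9.33
tool_pos: [0.4766, -0.3073, 0.1523]
tool_rot: [3.127, -0.007, -0.345]
contact_force: [-0.4, 0.2, -1.4]
finger_gap: 0.0553
```

Request:
jog_arm --motion '[0.8,-0.01,0,0.015,0.005,0,0,0.8,0,0,0.01,0,0,0,0.8,0,0,0,0,0,0]'

```text
t: 9.58
tool_pos: [0.4749, -0.3067, 0.1477]
tool_rot: [3.133, -0.008, -0.345]
contact_force: [-0.1, -0.1, 1.1]
finger_gap: 0.0556
```

Request:
jog_arm --motion '[0.2,0,0,0,0,0,0,0.2,0,0,0,0,0,0,0.2,0,0,0,0,0,0,0.2,0,0,0,0,0,0]'

```text
t: 9.92
tool_pos: [0.4749, -0.3069, 0.1476]
tool_rot: [3.133, -0.009, -0.345]
contact_force: [0.3, -0.2, 0.2]
finger_gap: 0.0743
```

Request:
jog_arm --motion '[0.2,0,0,-0.03,0,0,0,0.2,0,0,-0.06,0,0,0,0.2,0,0,-0.15,0,0,0,0.2,0,0,-0.2,0,0,0,0.2,0,0,-0.2,0,0,0]'

```text
t: 10.33
tool_pos: [0.4711, -0.3035, 0.2753]
tool_rot: [3.136, 0.004, -0.344]
contact_force: [0.5, -0.2, -0.5]
finger_gap: 0.0751
```

Request:
jog_arm --motion '[0.2,-0.2,0.1,-0.1,0,0,0,0.2,-0.2,0.1,-0.1,0,0,0,0.2,-0.1,0.1,-0.1,0,0,0,0.2,0,0,0,0,0,0]'

```text
t: 10.67
tool_pos: [0.3685, -0.3248, 0.344]
tool_rot: [3.133, -0.011, -0.34]
contact_force: [-0.2, -0.7, 0.5]
finger_gap: 0.0748
```

Run:
```python
from h import *
for n in("side","top"):
    p,d=r.grab_frame(n);cv2.imwrite(f"pics/{n}6.png",p[:,:,::-1]);X=cloud(n,p,d)
    face(X,.38,.57,-.4,-.21,.151,.164,n+" boxlet")
    face(X,.35,.6,-.42,-.2,.112,.124,n+" col top")
    face(X,.35,.6,-.42,-.2,.04,.11,n+" col sides")
f=np.load("pics/side0.npz");X=cloud("side",f["p"],f["d"]);face(X,.35,.6,-.42,-.2,.04,.11,"side start col sides")
```

```text
side boxlet 1250 rect [ 476.4 -306.5] [ 56.4 101.8] 71.5 mean [ 476.3 -307.8  157.1] z med 157.2
side col top 660 rect [ 474.2 -306.7] [ 69.1 131.1] 69.7 mean [ 471.5 -322.8  120. ] z med 120.7
side col sides 893 rect [ 501.7 -334.9] [196.   54.7] 3.4 mean [ 476.4 -337.5   75.7] z med 74.9
top boxlet 807 rect [ 476.9 -306.7] [ 55.2 101.2] 70.4 mean [ 476.7 -306.1  156.1] z med 156.2
top col top 337 rect [ 475.5 -306.2] [ 66.9 130.4] 69.9 mean [ 461.6 -289.3  119.4] z med 119.6
top col sides 331 rect [ 507.6 -301.2] [ 64.5 199.2] 79.6 mean [ 480.9 -280.5   68.9] z med 62.7
side start col sides 890 rect [ 501.9 -334.5] [196.   55.6] 3.8 mean [ 475.9 -337.4   75.7] z med 75.4
```

View pics/side6.png

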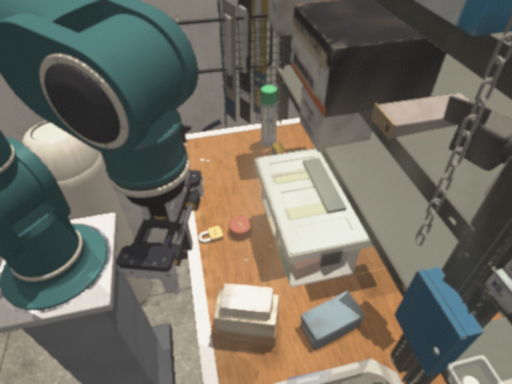

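The boxlet sits flat on the column (px 303, 247). It is about 2 mm off centre and 0.5–2° off in yaw, the cartons haven't shifted, and the gripper is clear.

```bash
python3 -c "
from workcell import r
print(r.get_obs()['t'],r.hand_in())"
```

```text
the job is handed in; nothing more can be done
10.7667 None
```

The job is handed in at 10.8 s of the 58 s allowed. The boxlet is stacked on the grey carton; `hand_in` gave no verdict.

- **Laying it flat:** I pushed the boxlet over sideways with closed fingers, to the left and away from the lid box. It landed on a broad face, clear of the fingers. The side camera measured its top face at 56 x 105 mm and 38 mm up, the same in two readings about 0.8 s apart.
- **Stacking:** I picked it up across its 55 mm sides and set it on the grey carton. I opened the fingers at first contact, then backed the gripper clear.

| Last check (camera) | Measured | Limit |
|---|---|---|
| Boxlet off the grey carton's centre, both cameras | about 1.5–2 mm | 12 mm |
| Long axis off the grey carton's | 0.5–2° (under 0.035 rad) | 0.14 rad |
| Boxlet top height | 156–157 mm (156 expected) | – |
| Grey carton top, shift from start | under 1 mm | 25 mm |

The brown carton was checked only indirectly. The visible sides of the column measured the same as at the start, within about 1 mm. In the final side picture the bystanders look unmoved; I did not measure them. No check failed. The two cameras differed by about 1 mm and 1°.

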